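# Register a whetstone on its sharpening board

### The arm

A 7-joint arm with a two-finger parallel gripper is mounted at the origin on a cart in front of the work surface, level with it; the furniture and walls round the work are solid. World frame = base frame: x ahead of the robot, y to its left, z up, the work surface at z = 0. Lengths are in m, angles in rad, forces in N, time in s.
With the tool pointing down it reaches from about 0.4 to 0.925 m from the base axis. Payload 4.1 kg.
Tool frame: the origin (TCP) lies on the centre line of the jaws, within the pads' length; the fingertips stand 14 mm ahead of it and the grasp point (between the pads) lies 5 mm behind it; x points along the fingers, y is the direction in which the jaws open and shut, and the axes are right-handed (so a half turn about x gives the same grasp; the last joint's range is limited). The gripper opens to 85 mm and grips with 20 to 120 N. Pads are 22 mm wide; open, the fingers measure 114 mm over their backs; the gripper's body (76 mm by 85 mm) begins 54 mm behind the grasp point. The pads swing forward as they close: fully open they stand 13 mm farther back than shut.
Start: joints at [-1.225, 0.398, 0.045, 1.537, -0.019, 1.207, -0.051], TCP at [0.28, 0.587, 0.245] pointing down, gripper open.
Joint ranges: [-2.82, 2.82], [-0.49, 2.23], [-1.37, 1.46], [0, 2.46], [-1.36, 4.5], [0.23, 2], [-2.94, 2.94]. Speed limits (rad/s): [2.57, 2.57, 3.14, 3.14, 3.14, 3.14, 3.14].

### API

Orientations are given as a 3x3 rotation matrix whose columns are the frame's x, y, z axes.
In Python, from station import env, cams, order gives the robot as it stands. The module is installed in compiled form; this text tells all that it offers.
- The arm moves only by the tool carry_out, never from a script. Its argument "commands" is a list of rows, each an object with "delta_rot": the turn, a rotation vector about the world's x, y, z in degrees, a list of three; "delta_pos": the shift along the world's x, y, z in mm, a list of three; "gripper": the closure in counts, from 0 (fully open) to 255 (shut). A call has 1 to 8 rows; each row is the pose to reach, as a shift and turn from the pose measured when the call began; what a row does not reach only later rows make up. A row lasts 1/12 s, in which the tool goes at most 41.7 mm and 7.16 degrees, less where a joint would pass 70% of its speed; a pose out of reach is approached as far as the arm can. A call with a gripper value outside its range is refused whole. The fingers move at their own pace and stop on an object; the grip force is fixed at half the most. Time passes only in rows, so rows that repeat a pose let the fingers close. It gives the time, the measured TCP pose, the force and the opening at its end, in the units of the state.
- env.observe(): the state, without advancing time (a new reading comes with each control period).
- cams.grab_frame(name): name is "scene" or "side" or "wrist"; returns a dict with "img" (384x512x3 uint8, red, green, blue), "vertical_fov" (degrees; the focal length in pixels is half the picture's height over the tangent of half this angle, whatever the lens; pixels are square), "cx", "cy" (the principal point, pixels), "k1" (the pictures are not rectified: a ray, as slopes to the right and down, at radius r is drawn at 1 + k1 r^2 times it, then the intrinsics apply), "cam_to_world" (4x4, takes a point from camera to world coordinates); the wrist camera has in their place "tool_from_camera" (4x4, takes a point from camera to tool coordinates, whose origin is the TCP and whose axes are the tool frame's). Camera axes: x right, y down, z forward; pixel columns grow to the right and rows downward; lengths in m; the calibration is good to about 2 mm. A picture is of the moment at which its call begins: read the wrist's pose just before it. There is no depth.
- order.job_done(): hands the job in, once; it reports no verdict.
The state is a dict: "time_s": time; "joint_pos": joint angles; "joint_velocities": joint speeds; "joint_efforts": joint torques, N m; "ee_pos": TCP position; "tool_rot": TCP orientation; "wrist_force": force on the tool from outside, world axes, zero at the start; "torque": the same for the moment, N m; "gripper_width": opening from 0.0 (shut) to 1.0 (fully open).
Only numpy, scipy, OpenCV 4.12 (cv2) and the standard library are available. Lean on these libraries where they do the work, as an engineer would, in place of code of your own. Each camera call takes 0.05 s, during which the arm holds its last target.

### The job

Set the whetstone up for sharpening: slide it along the board until its far long side lies flush against the far fence and its left end is flush against the end stop at the left, and leave it there. Slide it, do not lift it off the board, and leave the things standing round about where they are.

Things in the scene. Friction and masses are not known exactly. Their poses are not given: they have to be found in the camera images.
- sharpening_board: Fixed wooden board, 200 x 340 mm, deck 16 mm above the worktop, turned up to 15 degrees. Origin: on the worktop under it, 105 mm from its near edge, midway between its ends; x away from the robot, y left along it. Far fence: near face at x = +75, y from -150 to +120 mm. Left end stop: right face at y = +135, x from -65 to +65 mm. Both 18 mm thick, 22 mm above the deck; other sides open.
- stop_corner (a point): The point on the deck (16 mm above the worktop) where the planes of the inner faces of the fence and end stop meet; axes as the board's. The stone's far left lower corner belongs here.
- whetstone: Loose two-tone grey stone, 62 mm wide (its x), 180 mm long (its y), 30 mm high (z), 0.35 to 0.65 kg, lying flat on the board, askew by up to 17 degrees, clear of both stops; it slides under a push of about 2 to 8 N. Origin: centre of its underside. Registered, its origin is 31 mm nearer than the fence face and 90 mm right of the end stop face, its y along the board's y.
- tin: Standing food tin, 75 mm across, 110 mm high, behind and left of the board. Origin: centre of its underside. Bystander.
- olive_jar: Standing glass jar with a green lid, 70 mm across, 101 mm high, left of the board. Origin: centre of its underside. Bystander.
- spice_jar: Standing small jar with a red lid, 45 mm across, 106 mm high, behind the right end of the board. Origin: centre of its underside. Bystander.
- garlic: Garlic bulb, 56 mm across and high, left of the board on the robot's side. Origin: centre of its underside. Bystander.

How it is judged:
At the end, for the whole second after the job is handed in: The whetstone rests flat on the deck with its long side within 3 mm of the far fence, its end within 3 mm of the left end stop, and parallel to the fence within 0.02 rad (about 1 degree) (x of whetstone in the frame of sharpening_board between 0.041 and 0.047 m and y of whetstone in the frame of sharpening_board between 0.042 and 0.048 m and z of whetstone in the frame of sharpening_board below 0.019 m and angle between the y axis of whetstone and the y axis of sharpening_board, either way round below 0.02 rad and angle between whetstone's own z axis and vertical below 0.05 rad and linear speed of whetstone below 0.01 m/s); the robot touches nothing.
It fails at once if the whetstone is lifted more than 12 mm off the deck (z of whetstone in the frame of sharpening_board above 0.028 m).
It fails at once if a bystander (tin, jars or garlic) is moved more than 30 mm (distance of any of tin, olive_jar, spice_jar, garlic from where it was at the start of the episode above 0.03 m).
It also fails if it takes over 51 s, if anything falls off the work surface, if the arm or the gripper's body presses on something with over 40 N, if the wrist force passes 120 N, or if a joint passes its speed limit or range.

## Working session

There is one attempt and no reset: what is moved stays moved. The work goes in short steps, Python scripts to look and compute and a tool call to move; the robot and the scene stay as the last step left them, time stands still between calls to the robot, and variables do not carry over. Pictures are saved under pics/ and viewed, and the job is handed in when it is done.

Besides the shell and the picture viewer there is one more tool, called after "Emit:" by a JSON object that holds its "fn" and its "kwargs". carry_out: Moves the arm, as the interface text tells. Its arguments: {"type":"object","properties":{"commands":{"type":"array","items":{"type":"object","properties":{"delta_rot":{"type":"array","items":{"type":"number"}},"delta_pos":{"type":"array","items":{"type":"number"}},"gripper":{"type":"number"}}}}},"required":["commands"]}

```bash
mkdir -p pics
cat > h.py <<'E'
import numpy as np, cv2
from station import env, cams, order
def grab(n,fn=None):
    s=env.observe(); f=cams.grab_frame(n)
    if 'cam_to_world' not in f:
        T=np.eye(4);T[:3,:3]=s['tool_rot'];T[:3,3]=s['ee_pos'];f['cam_to_world']=T@np.array(f['tool_from_camera'])
    if fn: cv2.imwrite('pics/'+fn,cv2.cvtColor(f['img'],cv2.COLOR_RGB2BGR))
    return f
def K(f):
    h=f['img'].shape[0];F=h/2/np.tan(np.radians(f['vertical_fov'])/2)
    return F
def rays(f,px):
    px=np.atleast_2d(np.array(px,float));F=K(f)
    d=(px-[f['cx'],f['cy']])/F;u=d.copy()
    for _ in range(30): u=d/(1+f['k1']*(u**2).sum(1,keepdims=True))
    T=np.array(f['cam_to_world']);r=np.c_[u,np.ones(len(u))]@T[:3,:3].T
    return T[:3,3],r
def onplane(f,px,z):
    o,r=rays(f,px);return o+r*((z-o[2])/r[:,2:3])
def proj(f,P):
    P=np.atleast_2d(P);T=np.array(f['cam_to_world']);c=(P-T[:3,3])@T[:3,:3];u=c[:,:2]/c[:,2:]
    return u*(1+f['k1']*(u**2).sum(1,keepdims=True))*K(f)+[f['cx'],f['cy']]
E
python3 - <<'E'
from h import *
s=env.observe();print(s['time_s'],s['ee_pos'],np.round(s['tool_rot'],3),s['wrist_force'])
for n in ['scene','side','wrist']:
    f=grab(n,n+'0.png');print(n,f['vertical_fov'],f['cx'],f['cy'],f['k1'],np.round(f['cam_to_world'],3).tolist())
E
```

```text
0.0 [0.27938293 0.58623333 0.24427858] [[-0.001  0.43   0.903]
 [-0.002  0.903 -0.43 ]
 [-1.    -0.002  0.   ]] [-0.25953567  0.11375449  0.30593273]
scene 44.67058630213821 255.922611034103 203.51046547817657 -0.03906031167857127 [[0.994, 0.084, -0.074, 0.618], [0.111, -0.687, 0.718, -0.579], [0.009, -0.722, -0.692, 0.827], [0.0, 0.0, 0.0, 1.0]]
side 44.32066352992843 243.25058421786 194.46181515828223 0.03435062929857573 [[-0.852, -0.332, 0.404, -0.016], [-0.523, 0.538, -0.661, 1.136], [0.002, -0.775, -0.632, 0.899], [0.0, 0.0, 0.0, 1.0]]
wrist 60.41332742733806 258.8929258975003 196.13053145069716 -0.07551745080780103 [[0.429, 0.863, 0.267, 0.211], [0.903, -0.409, -0.129, 0.62], [-0.002, 0.297, -0.955, 0.374], [0.0, 0.0, 0.0, 1.0]]
```

View pics/scene0.png

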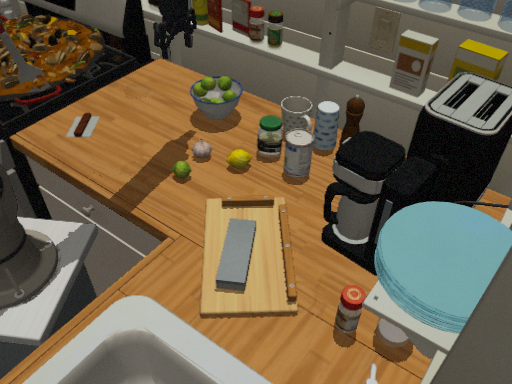

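View pics/side0.png

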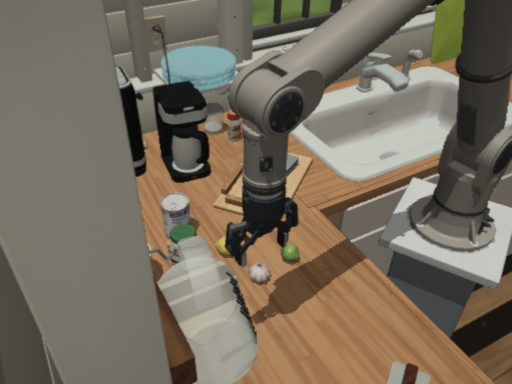

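View pics/wrist0.png

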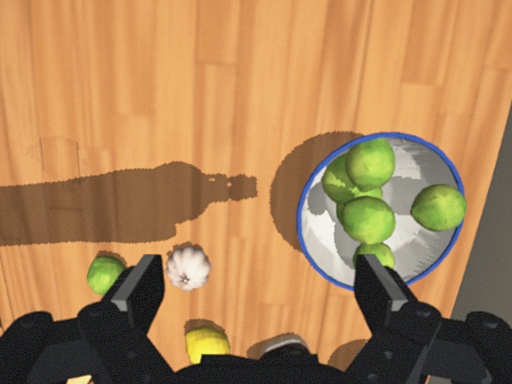

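The scene view shows the board around (250,255), with the fence at right (285,245), the end stop at top (247,203) and the stone from (238,220) to (232,288). I'll enlarge it.

Run:
```python
import cv2
i=cv2.imread('pics/scene0.png')[185:325,190:310]
cv2.imwrite('pics/z0.png',cv2.resize(i,None,fx=4.2,fy=4.2,interpolation=cv2.INTER_CUBIC))
g=cv2.cvtColor(cv2.imread('pics/scene0.png'),cv2.COLOR_BGR2HSV)
for p in [(235,250),(240,228),(232,283),(215,250),(225,286)]: print(p,g[p[1],p[0]])
```

```text
(235, 250) [ 79  14 143]
(240, 228) [ 75  11 134]
(232, 283) [83 18 58]
(215, 250) [ 20 121 200]
(225, 286) [33 42 67]
```

View pics/z0.png

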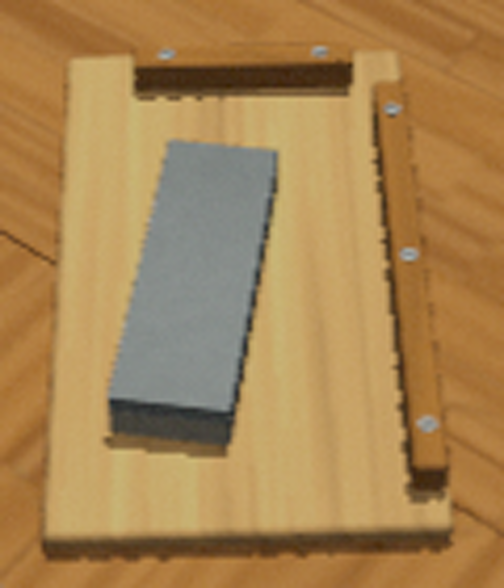

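Run:
```python
from h import *
f=grab('scene')
img=cv2.cvtColor(f['img'],cv2.COLOR_RGB2HSV)
z=lambda a:np.array(a)/4.2+[190,185]-0.4
b=onplane(f,z([(70,58),(400,55),(450,535),(45,540)]),.016)[:,:2]
st=onplane(f,z([(168,142),(277,150),(232,413),(110,402)]),.046)[:,:2]
fe=onplane(f,z([(375,85),(412,470)]),.038)[:,:2]
es=onplane(f,z([(135,67),(352,63)]),.038)[:,:2]
# mask-based stone top
m=((img[...,1]<60)&(img[...,2]>95)).astype(np.uint8);m[:185]=0;m[325:]=0;m[:,:195]=0;m[:,305:]=0
c=max(cv2.findContours(m,0,2)[0],key=cv2.contourArea)[:,0,:]
P=onplane(f,c,.046)[:,:2]
r=cv2.minAreaRect((P*1000).astype(np.float32));print('stone rect',r)
for n,a in [('board',b),('stone',st),('fence',fe),('stop',es)]:
    print(n,np.round(a*1000,1).tolist(),[round(float(np.linalg.norm(a[i]-a[i-1])*1000),1) for i in range(len(a))])
    print([round(float(np.degrees(np.arctan2(*(a[i]-a[i-1])[::-1]))),2) for i in range(len(a))])
```

```text
stone rect ((508.48675537109375, 84.99057006835938), (179.10301208496094, 62.31578063964844), 88.8843994140625)
board [[404.6, 265.1], [602.0, 291.8], [648.8, -43.4], [455.8, -69.0]] [338.0, 199.3, 338.4, 194.7]
[98.72, 7.71, -82.06, -172.42]
stone [[479.3, 173.3], [540.1, 174.4], [538.3, -6.0], [478.1, -6.5]] [179.8, 60.8, 180.4, 60.3]
[89.61, 1.07, -90.57, -179.48]
fence [[589.8, 241.0], [628.0, -23.4]] [267.2, 267.2]
[98.21, -81.79]
stop [[449.5, 239.2], [575.0, 257.9]] [126.9, 126.9]
[-171.51, 8.49]
```

Emit:
{"fn": "carry_out", "kwargs": {"commands": [{"delta_pos":[12,-40,0],"delta_rot":[0,0,4.5],"gripper":0},{"delta_pos":[25,-80,0],"delta_rot":[0,0,9],"gripper":0},{"delta_pos":[37,-119,0],"delta_rot":[0,0,13.5],"gripper":0},{"delta_pos":[50,-158,0],"delta_rot":[0,0,18],"gripper":0},{"delta_pos":[62,-197,0],"delta_rot":[0,0,22.5],"gripper":0},{"delta_pos":[75,-236,0],"delta_rot":[0,0,27],"gripper":0},{"delta_pos":[87,-275,0],"delta_rot":[0,0,31],"gripper":0},{"delta_pos":[100,-314,0],"delta_rot":[0,0,33.8],"gripper":0}]}}

```text
time_s: 0.87
ee_pos: [0.3795, 0.2704, 0.2447]
tool_rot: [[0.0, -0.148, 0.989], [-0.001, 0.989, 0.148], [-1.0, -0.001, 0.0]]
wrist_force: [0.4, -0.4, -0.1]
gripper_width: 1.002
```

Emit:
{"fn": "carry_out", "kwargs": {"commands": [{"delta_pos":[12,-38,-10],"delta_rot":[0,0,0],"gripper":0},{"delta_pos":[24,-76,-20],"gripper":0,"delta_rot":[0,0,0]},{"delta_pos":[37,-114,-35],"gripper":0,"delta_rot":[0,0,0]},{"delta_pos":[50,-152,-50],"gripper":0,"delta_rot":[0,0,0]},{"delta_pos":[62,-188,-70],"gripper":0,"delta_rot":[0,0,0]},{"delta_pos":[64.5,-195,-100],"gripper":0,"delta_rot":[0,0,0]},{"delta_pos":[64.5,-195,-125],"gripper":0,"delta_rot":[0,0,0]},{"delta_pos":[64.5,-195,-125],"gripper":0,"delta_rot":[0,0,0]}]}}

```text
time_s: 1.53
ee_pos: [0.4405, 0.0732, 0.1158]
tool_rot: [[-0.009, -0.145, 0.989], [-0.004, 0.989, 0.145], [-1.0, -0.003, -0.009]]
wrist_force: [-1.1, -0.7, -0.3]
gripper_width: 1.002
```

Run:
```python
from h import *
f=grab('wrist','w1.png');f=grab('scene','s1.png')
```

```text
(no output)
```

View pics/w1.png

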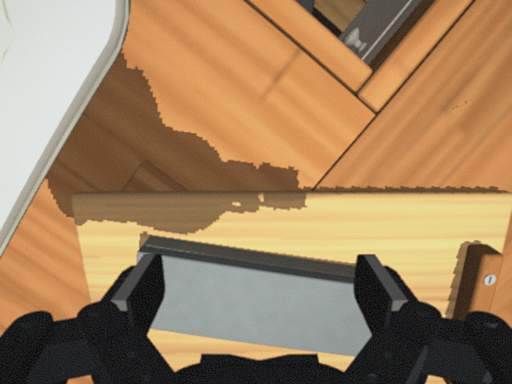

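View pics/s1.png

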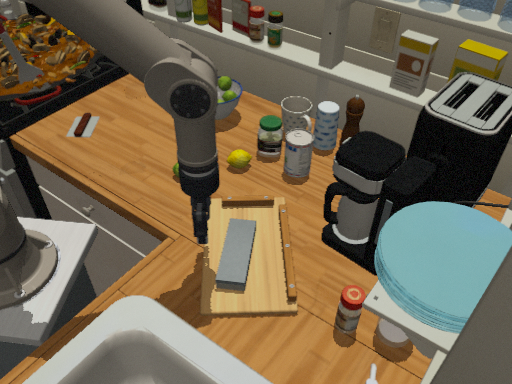

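The wrist view shows the stone's near top edge from (148,255) to (357,280), the board's near edge at row 192 and the end stop at right (485,290).

Run:
```python
from h import *
f=grab('wrist');s=env.observe();print(s['ee_pos'])
A=np.radians(8.25);ex=np.array([np.cos(A),np.sin(A)]);ey=np.array([-ex[1],ex[0]]);c=np.array([.5871,.2594])
def uv(p): d=p[:,:2]-c;return np.round(np.c_[d@ex,d@ey]*1000,1).tolist()
print('tcp',uv(np.array([s['ee_pos']])))
print('stone edge',uv(onplane(f,[(165,254),(340,278)],.046)))
print('board near edge',uv(onplane(f,[(80,192),(500,192)],.016)))
```

```text
[0.44464183 0.07610634 0.12056308]
tcp [[-167.3, -161.0]]
stone edge [[-139.4, -225.0], [-121.5, -103.3]]
board near edge [[-174.5, -295.7], [-176.8, 24.6]]
```

Emit:
{"fn": "carry_out", "kwargs": {"commands": [{"delta_pos":[0,0,-30],"delta_rot":[0,0,0],"gripper":0},{"delta_pos":[0,0,-55],"delta_rot":[0,0,0],"gripper":0},{"delta_pos":[0,0,-70],"delta_rot":[0,0,0],"gripper":0},{"delta_pos":[0,0,-80],"delta_rot":[0,0,0],"gripper":0},{"delta_pos":[0,0,-86],"delta_rot":[0,0,0],"gripper":0},{"delta_pos":[0,0,-86],"delta_rot":[0,0,0],"gripper":0},{"delta_pos":[0,0,-86],"delta_rot":[0,0,0],"gripper":0}]}}

```text
time_s: 2.27
ee_pos: [0.4456, 0.0766, 0.0355]
tool_rot: [[0.003, -0.15, 0.989], [0.0, 0.989, 0.15], [-1.0, -0.0, 0.003]]
wrist_force: [0.2, -0.1, -0.8]
gripper_width: 1.002
```

Run:
```python
from h import *
f=grab('side','d2.png');f=grab('scene','s2.png');i=cv2.imread('pics/d2.png')[100:270,180:350];j=cv2.imread('pics/s2.png')[160:330,160:330]
cv2.imwrite('pics/z2.png',cv2.resize(np.hstack([i,j]),None,fx=2.3,fy=2.3,interpolation=cv2.INTER_CUBIC))
```

```text
(no output)
```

View pics/z2.png

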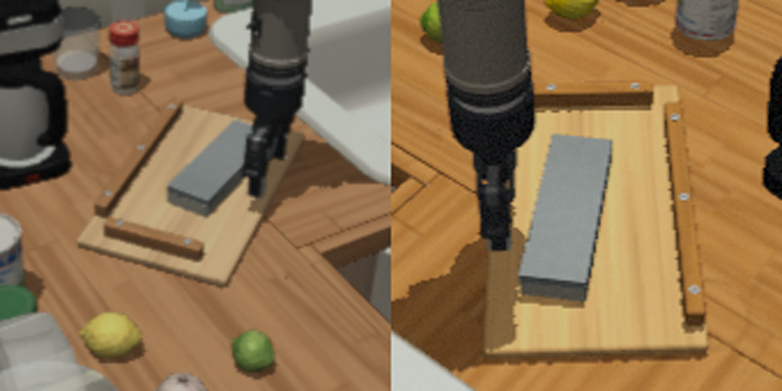

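Both views show the fingers down by the stone's near side. I push towards the fence.

Emit:
{"fn": "carry_out", "kwargs": {"commands": [{"delta_pos":[8,1.1,0],"delta_rot":[0,0,0],"gripper":0},{"delta_pos":[16,2.3,0],"delta_rot":[0,0,0],"gripper":0},{"delta_pos":[24,3.5,0],"delta_rot":[0,0,0],"gripper":0},{"delta_pos":[32,4.6,0],"delta_rot":[0,0,0],"gripper":0},{"delta_pos":[40,5.8,0],"delta_rot":[0,0,0],"gripper":0},{"delta_pos":[48,7,0],"delta_rot":[0,0,0],"gripper":0},{"delta_pos":[56,8.1,0],"delta_rot":[0,0,0],"gripper":0},{"delta_pos":[64,9.3,0],"delta_rot":[0,0,0],"gripper":0}]}}

```text
time_s: 3.03
ee_pos: [0.5088, 0.0859, 0.0353]
tool_rot: [[-0.0, -0.15, 0.989], [0.0, 0.989, 0.15], [-1.0, 0.0, -0.0]]
wrist_force: [-5.9, -1.1, 5.1]
gripper_width: 0.999
```

```bash
cat > m.py <<'E'
from h import *
import sys
A=np.radians(8.25);ex=np.array([np.cos(A),np.sin(A)]);ey=np.array([-ex[1],ex[0]]);c=np.array([.5871,.2594])
def uv(p): d=p[:,:2]-c;return np.c_[d@ex,d@ey]*1000
n=sys.argv[1]
f=grab('scene',n+'.png');s=env.observe()
img=cv2.cvtColor(f['img'],cv2.COLOR_RGB2HSV)
m=((img[...,1]<60)&(img[...,2]>95)).astype(np.uint8);m[:185]=0;m[325:]=0;m[:,:195]=0;m[:,305:]=0
k=max(cv2.findContours(m,0,2)[0],key=cv2.contourArea)[:,0,:]
P=uv(onplane(f,k,.046));r=cv2.minAreaRect(P.astype(np.float32))
print('stone uv',np.round(r[0],1),np.round(r[1],1),round(r[2],2),'tcp',np.round(uv(np.array([s['ee_pos']])),1),np.round(s['ee_pos'],4),np.round(s['wrist_force'],1),s['time_s'])
i=cv2.imread('pics/'+n+'.png')[165:325,180:320];cv2.imwrite('pics/'+n+'.png',cv2.resize(i,None,fx=3.6,fy=3.6,interpolation=cv2.INTER_CUBIC))
E
python3 m.py s3
```

```text
stone uv [ -58.8 -156.1] [ 55.8 179.5] 0.31 tcp [[ -99.5 -160.3]] [0.5117 0.0864 0.0356] [-0.9  0.  -1.7] 3.0833
```

View pics/s3.png

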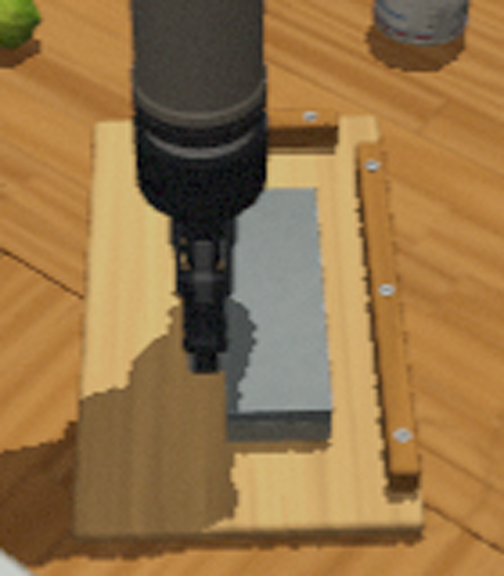

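The stone is square to the fence with about 31 mm to go, so I keep pushing.

Emit:
{"fn": "carry_out", "kwargs": {"commands": [{"delta_pos":[6,0.9,0],"delta_rot":[0,0,0],"gripper":0},{"delta_pos":[12,1.7,0],"delta_rot":[0,0,0],"gripper":0},{"delta_pos":[17,2.5,0],"delta_rot":[0,0,0],"gripper":0},{"delta_pos":[21,3,0],"delta_rot":[0,0,0],"gripper":0},{"delta_pos":[24,3.5,0],"delta_rot":[0,0,0],"gripper":0},{"delta_pos":[26,3.8,0],"delta_rot":[0,0,0],"gripper":0}]}}

```text
time_s: 3.58
ee_pos: [0.5381, 0.0904, 0.0354]
tool_rot: [[0.004, -0.15, 0.989], [0.001, 0.989, 0.15], [-1.0, -0.0, 0.004]]
wrist_force: [-1.6, -0.4, -1.4]
gripper_width: 0.996
```

Emit:
{"fn": "carry_out", "kwargs": {"commands": [{"delta_pos":[2,0.3,0],"delta_rot":[0,0,0],"gripper":0},{"delta_pos":[3,0.4,0],"delta_rot":[0,0,0],"gripper":0},{"delta_pos":[4,0.6,0],"delta_rot":[0,0,0],"gripper":0}]}}

```text
time_s: 3.83
ee_pos: [0.5385, 0.0905, 0.0351]
tool_rot: [[-0.004, -0.15, 0.989], [0.0, 0.989, 0.15], [-1.0, 0.001, -0.004]]
wrist_force: [-11.0, -1.9, 9.5]
gripper_width: 0.999
```

```bash
python3 m.py s4
```

```text
stone uv [ -28.  -156.4] [ 55.8 178.3] 0.57 tcp [[ -72.3 -160.2]] [0.5385 0.0905 0.0352] [-10.2  -1.9   7.2] 3.8833
```

View pics/s4.png

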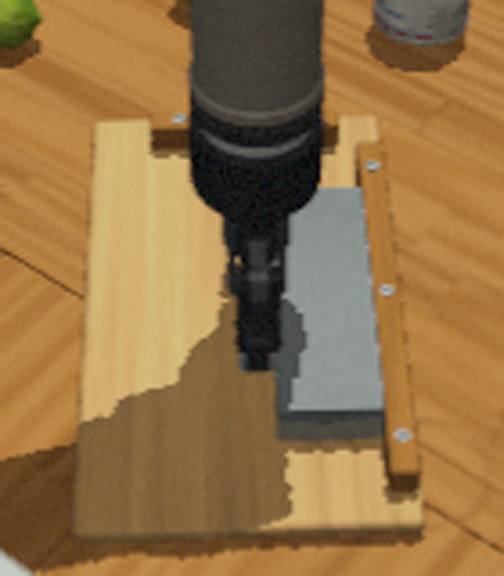

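The stone is against the fence: the force rose to 10 N and motion stopped. Now I go to the right end of the stone with the gripper shut and turned 90°.

Emit:
{"fn": "carry_out", "kwargs": {"commands": [{"delta_pos":[-15,-2,0],"delta_rot":[0,0,0],"gripper":0},{"delta_pos":[-25,-4,10],"delta_rot":[0,0,0],"gripper":0},{"delta_pos":[-25,-4,45],"delta_rot":[0,0,0],"gripper":0},{"delta_pos":[-25,-4,80],"delta_rot":[0,0,0],"gripper":100},{"delta_pos":[-10,-20,105],"delta_rot":[0,0,-7],"gripper":255},{"delta_pos":[5,-40,110],"delta_rot":[0,0,-14],"gripper":255},{"delta_pos":[20,-65,110],"delta_rot":[0,0,-21],"gripper":255},{"delta_pos":[35,-90,110],"delta_rot":[0,0,-28],"gripper":255}]}}

```text
time_s: 4.55
ee_pos: [0.5765, 0.0002, 0.1474]
tool_rot: [[0.003, 0.336, 0.942], [0.003, 0.942, -0.336], [-1.0, 0.004, 0.002]]
wrist_force: [0.7, -0.1, 0.5]
gripper_width: 0.298
```

```bash
python3 m.py s5; python3 -c "
from m import *
print('jar',uv(onplane(f,[(347,331)],0)))" s5b
```

```text
stone uv [ -30.5 -169.2] [151.5  62.4] 89.34 tcp [[ -46.3 -262.9]] [ 0.579  -0.0074  0.1475] [ 3.1 -5.1  0.4] 4.6
stone uv [ -30.6 -178.6] [132.7  62.4] 89.34 tcp [[ -47.8 -260.6]] [ 0.5772 -0.0054  0.1469] [-0.4 -0.4 -0.7] 4.65
jar [[ 116.2358917 -345.4033486]]
```

View pics/s5.png

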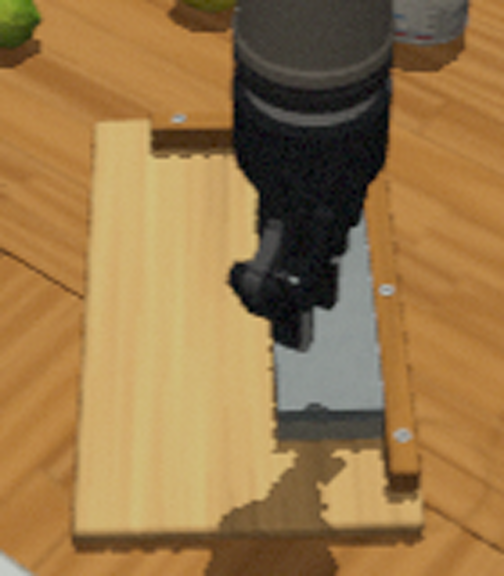

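Emit:
{"fn": "carry_out", "kwargs": {"commands": [{"delta_pos":[10,-12,0],"delta_rot":[0,0,-7],"gripper":255},{"delta_pos":[20,-22,0],"delta_rot":[0,0,-14],"gripper":255},{"delta_pos":[20,-22,0],"delta_rot":[0,0,-21],"gripper":255},{"delta_pos":[20,-22,0],"delta_rot":[0,0,-28],"gripper":255},{"delta_pos":[20,-22,0],"delta_rot":[0,0,-35],"gripper":255},{"delta_pos":[20,-22,0],"delta_rot":[0,0,-42],"gripper":255},{"delta_pos":[20,-22,0],"delta_rot":[0,0,-49],"gripper":255},{"delta_pos":[20,-22,0],"delta_rot":[0,0,-56],"gripper":255}]}}

```text
time_s: 5.32
ee_pos: [0.5982, -0.0266, 0.1475]
tool_rot: [[0.003, 0.971, 0.24], [-0.004, 0.24, -0.971], [-1.0, 0.002, 0.005]]
wrist_force: [0.2, -0.5, 0.4]
gripper_width: -0.001
```

Emit:
{"fn": "carry_out", "kwargs": {"commands": [{"delta_pos":[-1,0,-25],"delta_rot":[0,0,-5.6],"gripper":255},{"delta_pos":[-1,0,-55],"delta_rot":[0,0,-5.6],"gripper":255},{"delta_pos":[-1,0,-80],"delta_rot":[0,0,-5.6],"gripper":255},{"delta_pos":[-1,0,-98],"delta_rot":[0,0,-5.6],"gripper":255},{"delta_pos":[-1,0,-107],"delta_rot":[0,0,-5.6],"gripper":255},{"delta_pos":[-1,0,-111],"delta_rot":[0,0,-5.6],"gripper":255},{"delta_pos":[-1,0,-111],"delta_rot":[0,0,-5.6],"gripper":255}]}}

```text
time_s: 5.9
ee_pos: [0.5975, -0.0262, 0.0363]
tool_rot: [[0.003, 0.989, 0.145], [-0.004, 0.145, -0.989], [-1.0, 0.002, 0.005]]
wrist_force: [0.4, 0.0, 0.5]
gripper_width: -0.003
```

```bash
python3 m.py s6
```

```text
stone uv [-60.1 -81. ] [29.   4.7] 88.14 tcp [[ -30.2 -284.5]] [ 0.5981 -0.0265  0.0372] [0.3 0.3 1.6] 5.95
```

View pics/s6.png

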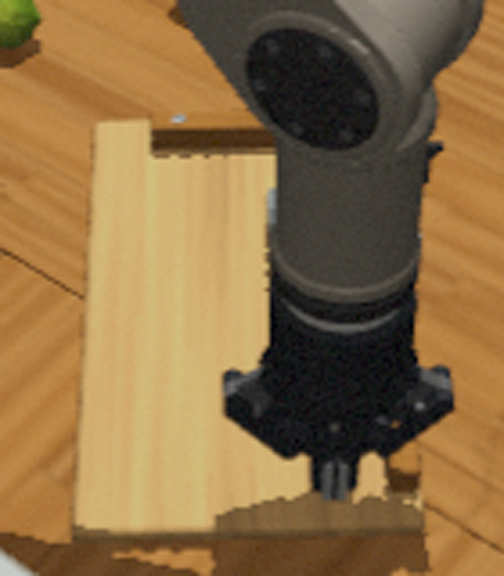

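The shut gripper is behind the stone's right end and clear of the fence. I push left.

Emit:
{"fn": "carry_out", "kwargs": {"commands": [{"delta_pos":[-1.5,10,-1],"delta_rot":[0,0,0],"gripper":255},{"delta_pos":[-2.9,20,-1],"delta_rot":[0,0,0],"gripper":255},{"delta_pos":[-4,28,-1],"delta_rot":[0,0,0],"gripper":255},{"delta_pos":[-5.2,36,-1],"delta_rot":[0,0,0],"gripper":255},{"delta_pos":[-6.4,44,-1],"delta_rot":[0,0,0],"gripper":255},{"delta_pos":[-7.5,52,-1],"delta_rot":[0,0,0],"gripper":255},{"delta_pos":[-8.7,60,-1],"delta_rot":[0,0,0],"gripper":255},{"delta_pos":[-9.9,68,-1],"delta_rot":[0,0,0],"gripper":255}]}}

```text
time_s: 6.62
ee_pos: [0.5891, 0.0403, 0.0373]
tool_rot: [[0.007, 0.99, 0.143], [-0.007, 0.143, -0.99], [-1.0, 0.006, 0.008]]
wrist_force: [-0.4, -5.9, 3.9]
gripper_width: -0.001
```

```bash
python3 m.py s7; python3 -c "
from h import *
grab('side','d7.png');i=cv2.imread('pics/d7.png')[100:270,180:350]
cv2.imwrite('pics/d7.png',cv2.resize(i,None,fx=3,fy=3,interpolation=cv2.INTER_CUBIC))"
```

```text
stone uv [   8.9 -264.6] [7.3 6.2] 47.08 tcp [[ -29.4 -214.4]] [0.5888 0.043  0.0369] [-0.5 -3.6  3.1] 6.6667
```

View pics/d7.png

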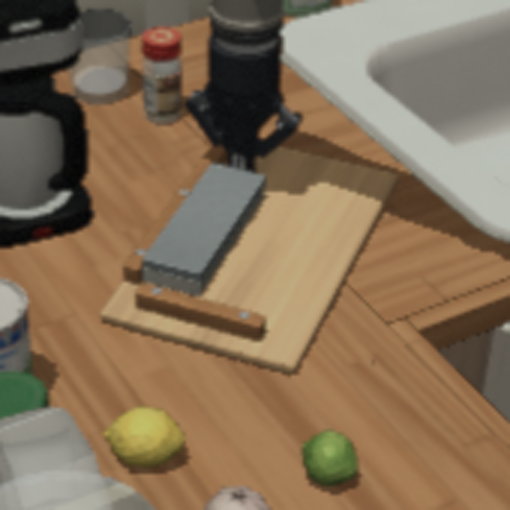

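Emit:
{"fn": "carry_out", "kwargs": {"commands": [{"delta_pos":[-0.9,6,0],"delta_rot":[0,0,0],"gripper":255},{"delta_pos":[-1.7,12,0],"delta_rot":[0,0,0],"gripper":255},{"delta_pos":[-2.4,16,0],"delta_rot":[0,0,0],"gripper":255},{"delta_pos":[-2.8,19,0],"delta_rot":[0,0,0],"gripper":255},{"delta_pos":[-3,21,0],"delta_rot":[0,0,0],"gripper":255}]}}

```text
time_s: 7.13
ee_pos: [0.5854, 0.064, 0.0367]
tool_rot: [[0.005, 0.989, 0.146], [-0.004, 0.146, -0.989], [-1.0, 0.005, 0.005]]
wrist_force: [0.5, -4.3, 1.9]
gripper_width: -0.003
```

Emit:
{"fn": "carry_out", "kwargs": {"commands": [{"delta_pos":[-0.3,2,0],"delta_rot":[0,0,0],"gripper":255},{"delta_pos":[-0.5,3.5,0],"delta_rot":[0,0,0],"gripper":255},{"delta_pos":[-0.6,4,0],"delta_rot":[0,0,0],"gripper":255}]}}

```text
time_s: 7.38
ee_pos: [0.5852, 0.0653, 0.0368]
tool_rot: [[0.007, 0.989, 0.145], [-0.008, 0.145, -0.989], [-1.0, 0.005, 0.009]]
wrist_force: [0.4, -8.5, 0.3]
gripper_width: -0.003
```

```bash
python3 m.py s8; python3 -c "
from h import *
grab('side','d8.png');i=cv2.imread('pics/d8.png')[100:270,180:350]
cv2.imwrite('pics/d8.png',cv2.resize(i,None,fx=3,fy=3,interpolation=cv2.INTER_CUBIC))"
```

```text
stone uv [   8.9 -264.6] [7.3 6.2] 47.08 tcp [[ -29.7 -191.8]] [0.5852 0.0653 0.0368] [ 1.5 -8.4  0.5] 7.4333
```

View pics/d8.png

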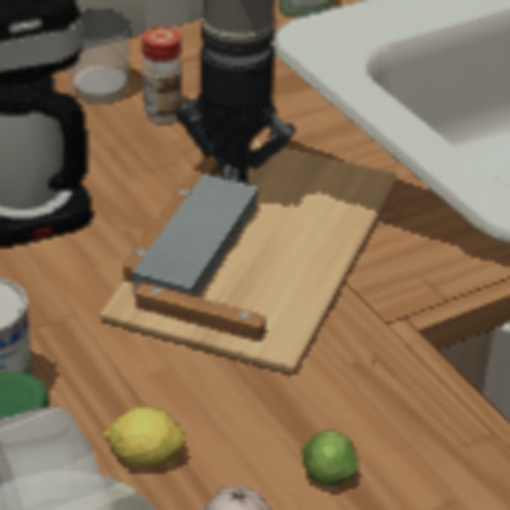

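Emit:
{"fn": "carry_out", "kwargs": {"commands": [{"delta_pos":[-0.6,4,0],"delta_rot":[0,0,0],"gripper":255},{"delta_pos":[-0.9,6,0],"delta_rot":[0,0,0],"gripper":255}]}}

```text
time_s: 7.65
ee_pos: [0.5852, 0.0654, 0.037]
tool_rot: [[0.009, 0.99, 0.142], [-0.016, 0.142, -0.99], [-1.0, 0.007, 0.017]]
wrist_force: [3.4, -15.6, -1.7]
gripper_width: 0.002
```

Emit:
{"fn": "carry_out", "kwargs": {"commands": [{"delta_pos":[1,-8,0],"delta_rot":[0,0,0],"gripper":255},{"delta_pos":[3,-22,0],"delta_rot":[0,0,0],"gripper":255},{"delta_pos":[4,-26,20],"delta_rot":[0,0,0],"gripper":255},{"delta_pos":[4,-26,60],"delta_rot":[0,0,0],"gripper":255},{"delta_pos":[-10,-26,100],"delta_rot":[0,0,0],"gripper":255},{"delta_pos":[-50,-26,110],"delta_rot":[0,0,7],"gripper":255},{"delta_pos":[-90,-26,110],"delta_rot":[0,0,14],"gripper":255},{"delta_pos":[-130,-26,110],"delta_rot":[0,0,21],"gripper":255}]}}

```text
time_s: 8.32
ee_pos: [0.454, 0.0409, 0.1475]
tool_rot: [[0.015, 0.87, 0.493], [-0.009, 0.493, -0.87], [-1.0, 0.009, 0.015]]
wrist_force: [-1.0, -0.3, 0.6]
gripper_width: 0.001
```

```bash
python3 m.py s9; python3 -c "
from h import *
grab('side','d9.png');i=cv2.imread('pics/d9.png')[100:270,180:350]
cv2.imwrite('pics/d9.png',cv2.resize(i,None,fx=3,fy=3,interpolation=cv2.INTER_CUBIC))"
```

```text
stone uv [-31.8 -87.1] [ 62.3 184.5] 0.26 tcp [[-176.  -196.4]] [0.4411 0.0398 0.144 ] [-9.9 -0.2 -2.5] 8.3667
```

View pics/s9.png

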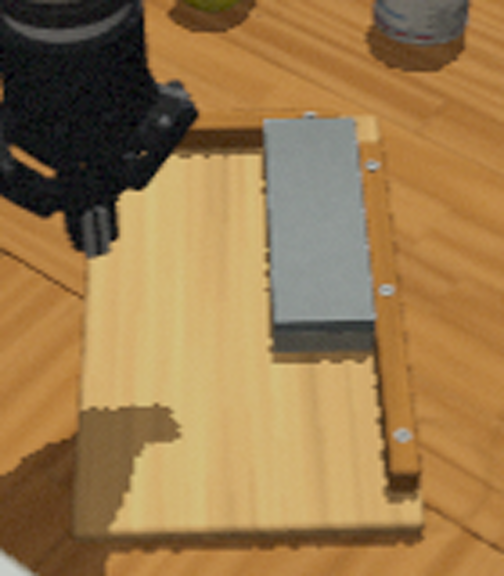

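View pics/d9.png

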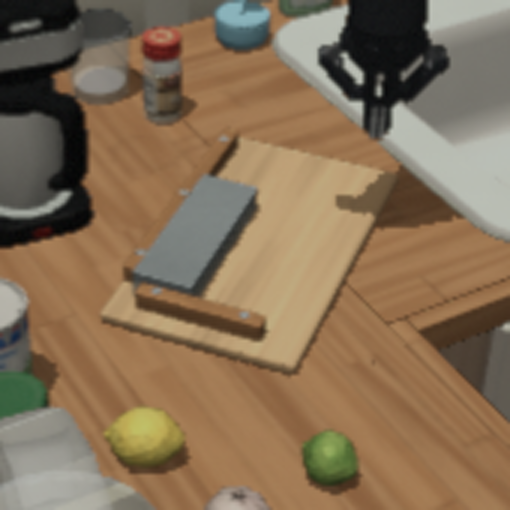

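It looks flush. To rule out a small turn left by friction in the end push, I'll press once more on the near side with both open fingers.

Emit:
{"fn": "carry_out", "kwargs": {"commands": [{"delta_pos":[10,25,0],"delta_rot":[0,0,7],"gripper":0},{"delta_pos":[20,50,0],"delta_rot":[0,0,14],"gripper":0},{"delta_pos":[35,80,0],"delta_rot":[0,0,21],"gripper":0},{"delta_pos":[45,105,0],"delta_rot":[0,0,28],"gripper":0},{"delta_pos":[50,113,0],"delta_rot":[0,0,35],"gripper":0},{"delta_pos":[50,113,0],"delta_rot":[0,0,42],"gripper":0},{"delta_pos":[50,113,0],"delta_rot":[0,0,49],"gripper":0},{"delta_pos":[50,113,0],"delta_rot":[0,0,56],"gripper":0}]}}

```text
time_s: 9.08
ee_pos: [0.4952, 0.1552, 0.1444]
tool_rot: [[0.004, 0.075, 0.997], [0.0, 0.997, -0.075], [-1.0, 0.0, 0.004]]
wrist_force: [-0.3, 0.3, 0.0]
gripper_width: 1.0
```

Emit:
{"fn": "carry_out", "kwargs": {"commands": [{"delta_pos":[-8,-3,0],"delta_rot":[0,0,6.5],"gripper":0},{"delta_pos":[-8,-3,-25],"delta_rot":[0,0,12.6],"gripper":0},{"delta_pos":[-8,-3,-55],"delta_rot":[0,0,12.6],"gripper":0},{"delta_pos":[-8,-3,-80],"delta_rot":[0,0,12.6],"gripper":0},{"delta_pos":[-8,-3,-98],"delta_rot":[0,0,12.6],"gripper":0},{"delta_pos":[-8,-3,-106],"delta_rot":[0,0,12.6],"gripper":0},{"delta_pos":[-8,-3,-109],"delta_rot":[0,0,12.6],"gripper":0},{"delta_pos":[-8,-3,-109],"delta_rot":[0,0,12.6],"gripper":0}]}}

```text
time_s: 9.75
ee_pos: [0.487, 0.1528, 0.0351]
tool_rot: [[0.003, -0.145, 0.989], [0.001, 0.989, 0.145], [-1.0, 0.001, 0.003]]
wrist_force: [0.2, -0.3, -0.5]
gripper_width: 0.997
```

```bash
python3 m.py s10
```

```text
stone uv [-31.8 -87.1] [ 62.3 184.5] 0.26 tcp [[-113.7  -91.2]] [0.4877 0.1529 0.0359] [0.6 0.3 0.4] 9.8
```

Emit:
{"fn": "carry_out", "kwargs": {"commands": [{"delta_pos":[10,1.5,0],"delta_rot":[0,0,0],"gripper":0},{"delta_pos":[20,2.9,0],"delta_rot":[0,0,0],"gripper":0},{"delta_pos":[28,4.1,0],"delta_rot":[0,0,0],"gripper":0},{"delta_pos":[34,5,0],"delta_rot":[0,0,0],"gripper":0},{"delta_pos":[38,5.5,0],"delta_rot":[0,0,0],"gripper":0},{"delta_pos":[41,6,0],"delta_rot":[0,0,0],"gripper":0},{"delta_pos":[43,6.2,0],"delta_rot":[0,0,0],"gripper":0},{"delta_pos":[45,6.5,0],"delta_rot":[0,0,0],"gripper":0}]}}

```text
time_s: 10.47
ee_pos: [0.5282, 0.1591, 0.035]
tool_rot: [[-0.006, -0.146, 0.989], [0.0, 0.989, 0.146], [-1.0, 0.001, -0.006]]
wrist_force: [-12.0, -1.2, 7.5]
gripper_width: 1.003
```

```bash
python3 m.py s11
```

```text
stone uv [-28.2 -87.1] [ 55.1 184.5] 0.24 tcp [[-72.7 -90.8]] [0.5282 0.1591 0.035 ] [-8.8 -0.6  7.5] 10.5167
```

Firm contact at the same depth as before (-72.7 mm against -72.3 mm). I back off and lift clear.

Emit:
{"fn": "carry_out", "kwargs": {"commands": [{"delta_pos":[-10,-1.5,0],"delta_rot":[0,0,0],"gripper":0},{"delta_pos":[-30,-4.4,0],"delta_rot":[0,0,0],"gripper":0},{"delta_pos":[-40,-5.8,20],"delta_rot":[0,0,0],"gripper":0},{"delta_pos":[-45,-6.5,60],"delta_rot":[0,0,0],"gripper":0},{"delta_pos":[-65,-6.5,95],"delta_rot":[0,0,0],"gripper":0},{"delta_pos":[-85,-6.5,130],"delta_rot":[0,0,0],"gripper":0},{"delta_pos":[-90,-6.5,150],"delta_rot":[0,0,0],"gripper":0},{"delta_pos":[-90,-6.5,150],"delta_rot":[0,0,0],"gripper":0}]}}

```text
time_s: 11.18
ee_pos: [0.4397, 0.1539, 0.1893]
tool_rot: [[0.001, -0.147, 0.989], [0.006, 0.989, 0.147], [-1.0, 0.006, 0.002]]
wrist_force: [-0.7, 0.0, 0.3]
gripper_width: 0.997
```

```bash
python3 m.py s12; python3 -c "
from h import *
grab('wrist','w12.png');grab('side','d12.png')"
```

```text
stone uv [-31.8 -87. ] [ 62.3 184.4] 0.26 tcp [[-161.5  -83.6]] [0.4392 0.1535 0.1872] [-0.6  0.2  0.1] 11.2333
```

View pics/s12.png

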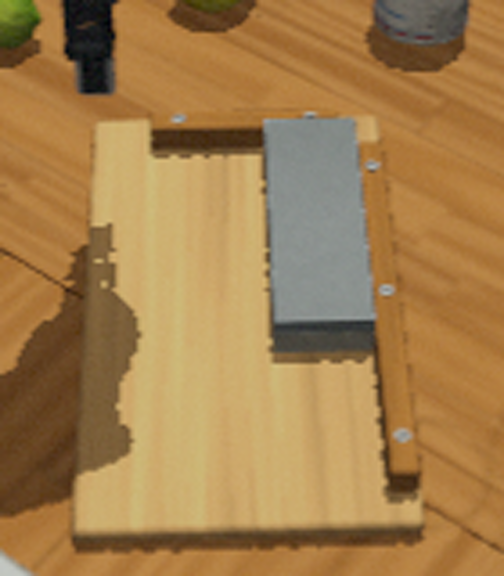

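View pics/w12.png

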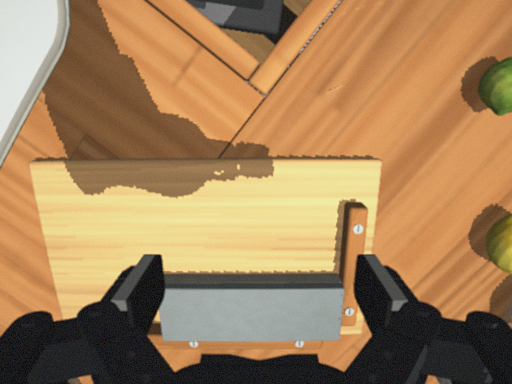

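View pics/d12.png

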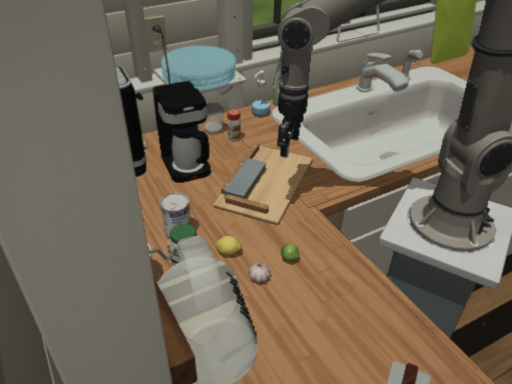

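The scene and wrist pictures both show the stone tight in the corner: in the wrist view its left end meets the stop at column 342 and its far side meets the fence at row 341. The bystanders haven't moved and the arm is clear.

```bash
python3 -c "
from station import order
print(order.job_done())"
```

```text
the job is handed in; nothing more can be done
None
```

I slid the whetstone into the corner, flush against the far fence and the left end stop, and handed the job in at about 11 s. It was never gripped or lifted. I pushed its near side to the fence with the open fingers, pushed its right end to the stop with the gripper shut, then pressed the near side once more.

**Contact:** each final push met a firm stop, at about 12 N at the fence and 16 N at the end stop, and further commands gave no movement.

**Last checks:**
- **Across the board:** the stone's centre measured 31.8 mm from the fence face; the target is 31 mm.
- **Along the board:** its right end measured 179.3 mm from the stop face; the target is 180 mm.
- **Angle:** it measured 0.26° from the board angle I had estimated.
- **Surroundings:** in the last pictures the bystanders looked unmoved and the arm was clear of everything.

**One reading disagreed:** the stone's length read 184.4 mm instead of 180 mm, probably because the colour mask took in part of the end stop. I therefore relied on the right-end position and the contact force, not the mask's centre along the board.

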